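# Show a counting slide's label to the macro camera

### The arm

A 6-joint arm with a two-finger parallel gripper is mounted at the origin on the work surface. World frame = base frame: x ahead of the robot, y to its left, z up, the work surface at z = 0. Lengths are in m, angles in rad, forces in N, time in s.
With the tool pointing down it reaches from about 0.325 to 0.85 m from the base axis. Payload 4.4 kg.
Tool frame: the origin (TCP) lies on the centre line of the jaws, within the pads' length; the fingertips stand 8 mm ahead of it and the grasp point (between the pads) lies 11 mm behind it; z points along the fingers, y is the line along which they close (so a half turn about z gives the same grasp; the last joint's range is limited). The gripper opens to 94 mm and grips with 3 to 60 N. Pads are 16 mm wide; open, the fingers measure 119 mm over their backs; the gripper's body (75 mm by 177 mm) begins 78 mm behind the grasp point.
Start: joints at [-1.498, 0.207, 1.542, -0, 1.393, -0.15], TCP at [0.128, -0.561, 0.213] pointing down, gripper open.
Joint ranges: [-2.73, 2.73], [-0.86, 2.22], [0.23, 2.46], [-1.11, 4.25], [0.08, 2.63], [-2.82, 2.82]. Speed limits (rad/s): [2.79, 2.79, 3.14, 3.14, 3.14, 3.14].

### API

Orientations are given as a unit quaternion [w, x, y, z].
In Python, from workcell import read_state, grab_frame, job, recognise, place_of gives the robot as it stands.
- The arm moves only by the shell command python3 -m pendant 'ROWS' [FORCE]. ROWS is text: rows parted by semicolons, each of 7 numbers parted by spaces: the turn, a rotation vector about the tool's x, y, z in rad, then the shift along the tool's x, y, z in cm, then the finger opening in cm, from 0 to 9.4. In form: ax ay az dx dy dz claw; .... A call has 1 to 12 rows; each row is the pose to reach, as a shift and turn from the pose commanded when the call began, along the tool's axes at that moment; what a row does not reach only later rows make up. A row lasts 1/12 s, in which the tool goes at most 41.7 mm and 7.16 degrees, less where a joint would pass 70% of its speed; a pose out of reach is approached as far as the arm can. A call with a gripper value outside its range is refused whole. The fingers move at their own pace and stop on an object; FORCE is the grip in N (left out, the last holds). Time passes only in rows, so rows that repeat a pose let the fingers close. It gives the time, the measured TCP pose, the force, the opening and the grip force at its end, in the units of the state.
- read_state(): the state, without advancing time (a new reading comes with each control period).
- grab_frame(name): name is "side" or "top" or "wrist"; returns a dict with "color" (420x560x3 uint8, red, green, blue), "fx", "fy", "cx", "cy" (pixels), "rvec" (rotation vector, rad) and "tvec" (3), from world to camera coordinates, as OpenCV has them; the wrist camera has in their place "tool_from_camera" (4x4, takes a point from camera to tool coordinates, whose origin is the TCP and whose axes are the flange's). Camera axes: x right, y down, z forward; pixel columns grow to the right and rows downward; lengths in m; the calibration is good to about 2 mm. A picture is of the moment at which its call begins: read the wrist's pose just before it. There is no depth.
- job.sign_off(): hands the job in; it is judged then, once.
Trained networks look in the newest picture that a camera, given by its name, has taken for a name from the list of things; names that differ only in an ending like _2 or _b are one class to them, and where a whole thing is asked for, a point or a joint stands for the part that bears it (a point fixed in the world has none). Each returns a list of dicts, best first, with "p" (0 to 1); they miss things now and then, are a little off and sometimes report something else, mostly with a low value. They report only what shows in the picture. A call takes as long as a camera call. They do not tell look-alikes from the thing itself.
- recognise(name, camera): "rect" ([centre column, centre row, width, height] in pixels, round what is visible of it).
- place_of(name, camera): "xy" ([column, row] in pixels: a listed point, or the origin of a listed thing).
The state is a dict: "time": time; "joint_positions": joint angles; "qd": joint speeds; "tau": joint torques, N m; "eef_pos": TCP position; "eef_rot": TCP orientation; "ft_force": force on the tool from outside, world axes, zero at the start; "torque": the same for the moment, N m; "finger_gap": finger opening in m; "grasp_force": force on a finger pad.
Only numpy, scipy, OpenCV 4.12 (cv2) and the standard library are available. Lean on these libraries where they do the work, as an engineer would, in place of code of your own. Each camera call takes 0.05 s, during which the arm holds its last target. There are 200 camera calls.

### The job

On the macro camera stand, turn the ring light's selector knob to the three-dot mark; only then take the middle one of the three glass counting slides from the rack, gripping it by its clear end, not by the frosted end (the end with the notched corner) or over the ruled field in its middle. Hold it up so that the frosted label looks squarely up into the slanting lens, its middle on the lens axis and about 12 cm in front of the lens, with the slide's long side level, and finish while holding it still there, clear of everything. Do not bump the camera, and leave the other two slides and the other loose things on the bench where they are.

Things in the scene. Friction and masses are not known exactly. Their poses are not given: they have to be found in the camera images.
- slide: glass counting slide to take, middle of three: 76 long x 5 thick x 34 mm high, on its long edge, 32 g. Origin: mid lower edge. x to the frosted end, z to the upper edge; frosted face is -y (y=-2.5 mm). Notch 8 long x 9 mm deep: upper corner of frosted end (upper right, facing the label). Label x 14 to 38 mm, on -y only; ruled field -8 to 11; clear end to grip -38 to -8, so grip near x=-27
- slide_label (a point): the middle of the frosted label, on the frosted face of slide at x = 26, y = -3, z = 15 mm of its frame; same axes as slide
- rack: fixed grey slotted rack, 92 (x) x 128 (y) x 18 mm high, turned any way round (a half turn looks the same). Origin: centre of underside. Five slots along x, 22 mm apart in y, each 79 long, 6.5 wide, 12 mm deep (floor 6 mm, rib tops 18 mm above the bench; slides stand 22 mm out of the ribs). Slides stand at y = 0 and +-44 mm
- stand: fixed macro camera stand, white base 250 (x) x 220 (y) x 16 mm. Origin: centre of underside; front is -x. Pillar of 22 mm diameter at x=108, y=0, 320 mm high, with the camera's clamp (42 x 46 x 40 mm) at its top. Black light control box 90 x 90 mm centred at x=-78, y=-65, top 52 mm above the bench; the selector's axis at x=-85, y=-67 mm
- camera: macro camera with ring light, fixed on the stand at its x=25, y=0, z=235 mm. Origin: centre of the lens front. z: lens axis, out of the lens, 35 degrees down and towards the stand's front; x: 55 degrees up, towards the stand's front; y: the stand's y. Ring light 72 mm across, camera 46 mm square, reaching 100 mm back (-z) to the clamp
- selector_grip (a point): on the selector knob's axis at mid-height of its grip bar, 68 mm above the bench; x along the bar to its white pointer, z up. Bar 36 long, 10 wide, 18 mm high (9 mm above and below this point), on a round skirt of 38 mm diameter, 6 mm high, on the control box's top
- selector (a joint): turn of the selector knob in rad, clockwise from above, 0 to 1.744 between stops. Five detents 0.436 rad apart: 0 off (short bar), 0.436 one dot, 0.872 two dots (pointer along the stand's +x), 1.308 three dots, 1.744 four dots; each mark is a row of dots pointing away from the knob. About 0.05 N m turns it past a click; released within 0.1 rad of a detent it settles into it
- slide_b: the slide standing in one end slot of the rack, same kind as slide, not to be taken. Origin: middle of its lower long edge
- slide_c: the slide standing in the other end slot of the rack, same kind as slide, not to be taken. Origin: middle of its lower long edge
- counter: round steel hand tally counter lying on the bench, 48 mm across, 25 mm high. Origin: centre of its underside
- tip_box: grey pipette tip box with clear lid, 82 x 118 mm, 63 mm high. Origin: centre of its underside
- dish: closed clear Petri dish, 90 mm across, 16 mm high. Origin: centre of its underside
- bottle: amber glass reagent bottle with black cap, 60 mm across, 120 mm high. Origin: centre of its underside
- forceps: steel forceps lying flat, 130 mm long, 8 mm high. Origin: under their middle
- tube_rack: blue rack of small tubes, 110 x 55 mm, 40 mm high. Origin: centre of its underside
Things that resemble listed ones, but are neither listed nor needed, are in the scene too. What is shaped like the slide but orange is not meant.

How it is judged:
On the way, in this order (a step that is already met when the one before it is completed fails the run):
1. the selector stands at the three-dot mark and is let go, the slide still in the rack (value of joint selector between 1.209 and 1.409 rad and z of slide in the frame of rack below 0.02 m and contact force between the fingers and stand below 0.5 N), for 0.3 s.
2. the middle slide is lifted clear of the rack in the fingers (z of slide in the frame of rack above 0.03 m and contact force between the fingers and slide above 1 N), for 0.2 s.
At the end, for the whole second after the job is handed in: Selector within 0.1 rad of three dots; slide held still at its clear end (grip 17 mm or more off its middle), off stand and rack; label middle 90 to 150 mm before the lens, within 20 mm of its axis in x and y; frosted face up to the lens and long side level, each within 0.3 rad (value of joint selector between 1.209 and 1.409 rad and contact force between the fingers and slide above 1 N and x of the grasp point in the frame of slide below -0.017 m and z of slide_label in the frame of camera between 0.09 and 0.15 m and x of slide_label in the frame of camera between -0.02 and 0.02 m and y of slide_label in the frame of camera between -0.02 and 0.02 m and angle between the y axis of slide and the z axis of camera, either way round below 0.3 rad and angle between slide's own y axis and vertical above 1.8 rad and angle between the x axis of slide and the y axis of camera, either way round below 0.3 rad and contact force between slide and stand below 0.1 N and contact force between slide and rack below 0.1 N and linear speed of slide below 0.03 m/s); the arm keeps its last pose, push and grip.
It fails at once if the camera is bumped (contact force between camera and anything else above 2 N).
It fails at once if another slide or a loose thing on the bench is disturbed (distance of any of slide_b, slide_c, counter, tip_box, dish, bottle, forceps, tube_rack from where it was at the start of the episode above 0.02 m).
It also fails if it takes over 51 s, if anything falls off the work surface, if the arm or the gripper's body presses on something with over 40 N, if the wrist force passes 120 N, or if a joint passes its speed limit or range.

## Working session

There is one attempt and no reset: what is moved stays moved. The work goes in short steps, Python scripts to look and compute and a shell command to move; the robot and the scene stay as the last step left them, time stands still between calls to the robot, and variables do not carry over. Pictures are saved under pics/ and viewed, at most 10 in all, crops included, and the job is handed in when it is done.

```bash
mkdir -p pics; ls; cat > h.py <<'E'
import numpy as np, cv2
from scipy.spatial.transform import Rotation as R
from workcell import read_state, grab_frame, job, recognise, place_of
def cam(f, s=None):
    K=np.array([[f['fx'],0,f['cx']],[0,f['fy'],f['cy']],[0,0,1.]])
    if 'rvec' in f:
        Rm=cv2.Rodrigues(np.array(f['rvec'],float))[0]; t=np.array(f['tvec'],float).ravel()
    else:
        q=s['eef_rot']; T=np.eye(4); T[:3,:3]=R.from_quat([q[1],q[2],q[3],q[0]]).as_matrix(); T[:3,3]=s['eef_pos']
        M=np.linalg.inv(T@np.array(f['tool_from_camera'])); Rm=M[:3,:3]; t=M[:3,3]
    return K,Rm,t
def ray(c,uv,z):
    K,Rm,t=c; d=Rm.T@np.linalg.solve(K,[uv[0],uv[1],1.]); o=-Rm.T@t
    return o+d*(z-o[2])/d[2]
def proj(c,P):
    K,Rm,t=c; p=(K@(Rm@np.atleast_2d(P).T+t[:,None])).T; return p[:,:2]/p[:,2:]
def save(n,img): cv2.imwrite('pics/'+n+'.png',img[:,:,::-1])
E
cat > a.py <<'E'
from h import *
np.set_printoptions(precision=3,suppress=True)
print(read_state())
for n in ['top','side']:
    f=grab_frame(n); save(n,f['color']); c=cam(f); print(n,-c[1].T@c[2],c[0][0,0])
    for k,z in [('slide',.006),('slide_label',.021),('rack',0),('stand',0),('camera',.235),('selector_grip',.068),('counter',0),('tip_box',0),('dish',0),('bottle',0),('forceps',0),('tube_rack',0)]:
        for r in place_of(k,n)[:4]: print(k,round(r['p'],2),np.array(r['xy']),ray(c,r['xy'],z))
E
python3 a.py
```

```text
pics
{'time': 0.0, 'joint_positions': array([-1.497,  0.207,  1.543, -0.   ,  1.393, -0.151]), 'qd': array([ 0.   ,  0.   , -0.001,  0.   , -0.   ,  0.001]), 'tau': array([  0.002, -37.088, -28.141,   0.07 ,   0.036,  -0.   ]), 'eef_pos': array([ 0.128, -0.56 ,  0.212]), 'eef_rot': array([-0.001,  0.994,  0.112,  0.   ]), 'ft_force': array([-0.067, -0.202,  0.617]), 'torque': array([-0.004,  0.035,  0.003]), 'grasp_force': 0.0, 'finger_gap': 0.09406115321600576}
top [ 0.446 -0.067  1.453] 464.877374854102
slide 0.53 [342.9 234.1] [ 0.476 -0.259  0.006]
slide 0.47 [338.1 187.2] [ 0.623 -0.249  0.006]
slide 0.42 [355.8 237.2] [ 0.466 -0.299  0.006]
slide 0.39 [366.5 280.2] [ 0.332 -0.328  0.006]
slide_label 0.61 [369.9 285.3] [ 0.318 -0.335  0.021]
slide_label 0.55 [339.  236.7] [ 0.468 -0.245  0.021]
slide_label 0.46 [332.8 190.3] [ 0.612 -0.23   0.021]
slide_label 0.22 [171.6 169.4] [0.687 0.269 0.021]
rack 0.59 [346.3 236.7] [ 0.468 -0.27   0.   ]
stand 0.71 [171.1 165.6] [0.703 0.276 0.   ]
stand 0.59 [356.  236.9] [ 0.467 -0.301  0.   ]
camera 0.6 [149.4 145. ] [0.718 0.277 0.235]
[... 922 characters left out ...]
[ 0.629 -0.232  0.021]
rack 0.68 [265.5 322.6] [ 0.477 -0.265  0.   ]
stand 0.6 [305.8 182.3] [0.691 0.295 0.   ]
camera 0.88 [318.9 119.3] [0.723 0.277 0.235]
camera 0.67 [265.6 321. ] [ 0.462 -0.446  0.235]
camera 0.24 [302.9 182.2] [ 0.601 -0.067  0.235]
selector_grip 0.56 [290.9 181.4] [0.622 0.204 0.068]
counter 0.66 [235.6 236.4] [0.432 0.05  0.   ]
counter 0.5 [265.3 386.9] [ 0.456 -0.416  0.   ]
tip_box 0.98 [215.7 188.5] [0.384 0.314 0.   ]
dish 0.7 [353.8 264.7] [ 0.728 -0.122  0.   ]
bottle 0.81 [365.7 306.1] [ 0.713 -0.259  0.   ]
forceps 0.96 [265.  388.1] [ 0.455 -0.418  0.   ]
forceps 0.49 [259.8 334.8] [ 0.46  -0.295  0.   ]
tube_rack 0.69 [365.8 389.6] [ 0.646 -0.454  0.   ]
```

```bash
python3 - <<'E'
import cv2,numpy as np
t=cv2.imread('pics/top.png');s=cv2.imread('pics/side.png')
a=cv2.resize(t[120:310,130:420],(800,524),interpolation=cv2.INTER_CUBIC); cv2.imwrite('pics/topc.png',a)
cv2.imwrite('pics/sidec.png',cv2.resize(s[80:400,170:420],None,fx=1.875,fy=1.875,interpolation=cv2.INTER_CUBIC))
E
```

```text
(no output)
```

View pics/topc.png

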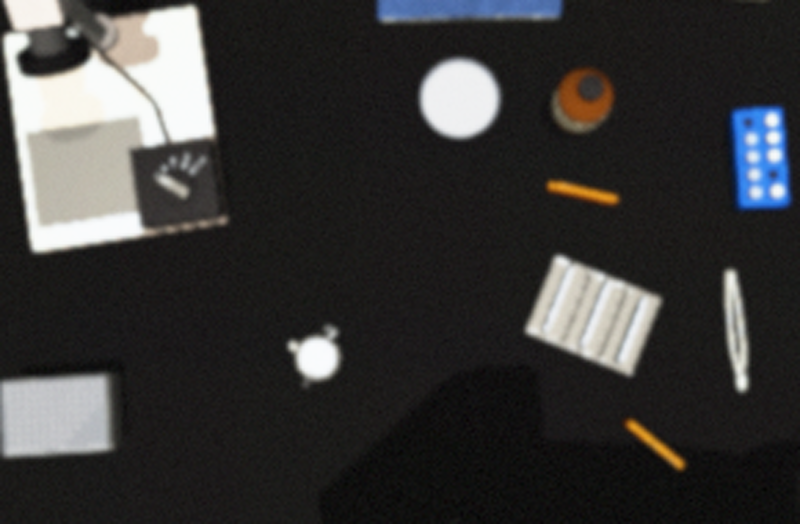

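View pics/sidec.png

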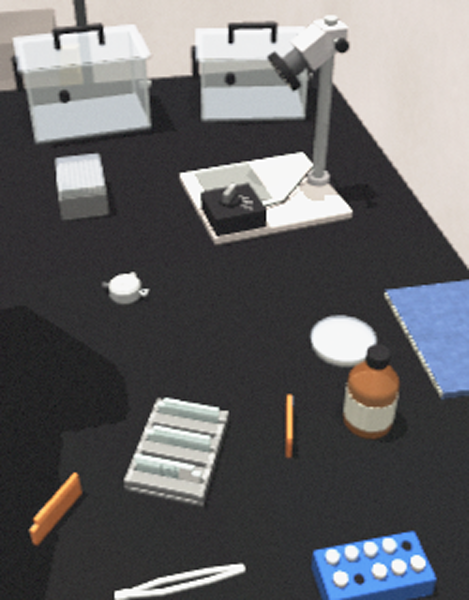

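Stand is at upper left, with the knob at about crop (172,183) and its bar up-left. The rack is at about crop (593,315), and the pickups are clear. Next I move above the rack for a close look on the way.

```bash
python3 -m pendant '0 0 0 35 -24 -4 9.4;0 0 0 35 -24 -4 9.4;0 0 0 35 -24 -4 9.4;0 0 0 35 -24 -4 9.4;0 0 0 35 -24 -4 9.4;0 0 0 35 -24 -4 9.4;0 0 0 35 -24 -4 9.4;0 0 0 35 -24 -4 9.4;0 0 0 35 -24 -4 9.4;0 0 0 35 -24 -4 9.4;0 0 0 35 -24 -4 9.4;0 0 0 35 -24 -4 9.4'
python3 - <<'E'
from h import *
np.set_printoptions(precision=4,suppress=True)
s=read_state(); f=grab_frame('wrist'); save('w1',f['color']); c=cam(f,s)
print(s['eef_pos'],f['fx'],np.array(f['tool_from_camera']))
for k,z in [('slide',.006),('slide_label',.021),('rack',0)]:
    for r in place_of(k,'wrist')[:5]: print(k,round(r['p'],2),np.array(r['xy']),ray(c,r['xy'],z))
E
```

```text
time: 2.3
eef_pos: [0.4172, -0.2471, 0.254]
eef_rot: [0.0, 0.993, 0.114, 0.0]
ft_force: [-1.1, -1.1, 0.2]
finger_gap: 0.0941
grasp_force: 0.0
[ 0.4172 -0.2471  0.254 ] 320.38372166623265 [[-0.0002 -0.9642 -0.265   0.077 ]
 [ 1.     -0.0002 -0.0001  0.0008]
 [ 0.     -0.265   0.9642 -0.1718]
 [ 0.      0.      0.      1.    ]]
slide 0.9 [325.2  28.1] [ 0.6111 -0.253   0.006 ]
slide 0.89 [324.1 253.4] [ 0.3367 -0.3253  0.006 ]
slide 0.85 [306.3 146.1] [ 0.4745 -0.2646  0.006 ]
slide 0.6 [330.7 163.9] [ 0.4597 -0.3012  0.006 ]
slide 0.57 [275.5 122.4] [ 0.4941 -0.2196  0.006 ]
slide_label 0.79 [330.5 273.3] [ 0.3158 -0.3381  0.021 ]
slide_label 0.78 [292.9 162. ] [ 0.4524 -0.2518  0.021 ]
slide_label 0.63 [310.5  12.6] [ 0.6181 -0.2321  0.021 ]
rack 0.93 [303.3 144. ] [ 0.476  -0.2606  0.    ]
```

View pics/w1.png

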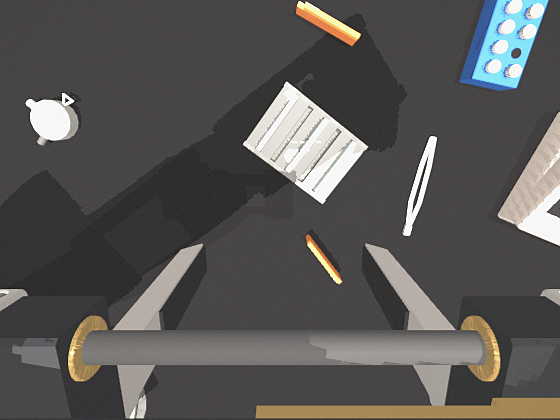

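The rack is at about px (305,143). Its slots run down-left to up-right, and the middle slide is at (306,146). Now the knob. I turn the wrist so the hand camera stays on the robot's side of the stand.

```bash
python3 -m pendant '0 0 -1.5 23 -35 5 4;0 0 -1.5 23 -35 5 4;0 0 -1.5 23 -35 5 4;0 0 -1.5 23 -35 5 4;0 0 -1.5 23 -35 5 4;0 0 -1.5 23 -35 5 4;0 0 -1.5 23 -35 5 4;0 0 -1.5 23 -35 5 4;0 0 -1.5 23 -35 5 4;0 0 -1.5 23 -35 5 4;0 0 -1.5 23 -35 5 4;0 0 -1.5 23 -35 5 4'
python3 -m pendant '0 0 -1.4 0 0 0 4;0 0 -1.4 0 0 0 4;0 0 -1.4 0 0 0 4;0 0 -1.4 0 0 0 4;0 0 -1.4 0 0 0 4;0 0 -1.4 0 0 0 4;0 0 -1.4 0 0 0 4;0 0 -1.4 0 0 0 4;0 0 -1.4 0 0 0 4;0 0 -1.4 0 0 0 4;0 0 -1.4 0 0 0 4;0 0 -1.4 0 0 0 4'
python3 -m pendant '0 0 -1.02 0 0 0 4;0 0 -1.02 0 0 0 4;0 0 -1.02 0 0 0 4;0 0 -1.02 0 0 0 4;0 0 -1.02 0 0 0 4;0 0 -1.02 0 0 0 4;0 0 -1.02 0 0 0 4;0 0 -1.02 0 0 0 4;0 0 -1.02 0 0 0 4;0 0 -1.02 0 0 0 4'
python3 - <<'E'
from h import *
np.set_printoptions(precision=4,suppress=True)
s=read_state(); f=grab_frame('wrist'); save('w2',f['color']); c=cam(f,s)
print(s['eef_pos'],s['joint_positions'])
for k,z in [('selector_grip',.068),('camera',.235),('stand',0)]:
    for r in place_of(k,'wrist')[:2]: print(k,round(r['p'],2),np.array(r['xy']),ray(c,r['xy'],z))
# stand corners from top
T=cam(grab_frame('top'))
for u in [(225,220),(32,250),(195,8)]: print(ray(T,(u[0]/2.759+130,u[1]/2.759+120),.016))
E
```

```text
time: 3.5
eef_pos: [0.5626, 0.1439, 0.2021]
eef_rot: [-0.001, 0.648, 0.761, -0.001]
ft_force: [-0.2, -0.1, -1.1]
finger_gap: 0.0398
grasp_force: 0.0
time: 4.5
eef_pos: [0.5625, 0.1408, 0.203]
eef_rot: [-0.0, 0.008, 1.0, -0.0]
ft_force: [-0.4, 0.4, -0.0]
finger_gap: 0.04
grasp_force: 0.0
time: 5.33
eef_pos: [0.5624, 0.1415, 0.2031]
eef_rot: [-0.0, -0.478, 0.878, 0.0]
ft_force: [0.9, 0.5, 0.5]
finger_gap: 0.0399
grasp_force: 0.0
[0.5624 0.1415 0.2031] [ 0.0975  0.2258  1.5402 -0.0002  1.3763 -2.4707]
selector_grip 0.6 [262.8 282.9] [0.6262 0.1987 0.068 ]
[0.5907 0.1466 0.016 ]
[0.5613 0.363  0.016 ]
[0.8342 0.1788 0.016 ]
```

View pics/w2.png

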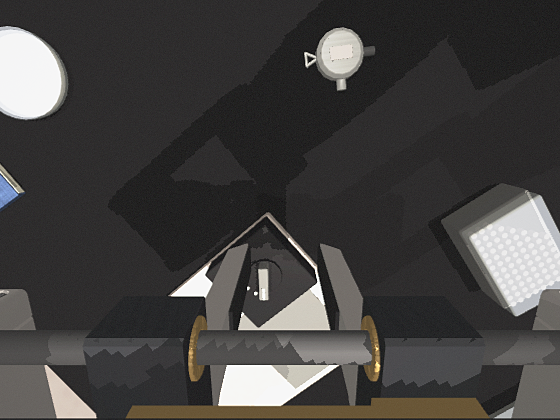

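Bar at px (263,283), upright in the image and so aligned with tool x. Its white pointer is at the lower end (off position).

```bash
python3 - <<'E'
from h import *
np.set_printoptions(precision=4,suppress=True)
s=read_state(); f=grab_frame('wrist'); c=cam(f,s); im=f['color']
q=s['eef_rot']; Rt=R.from_quat([q[1],q[2],q[3],q[0]])
cr=im[240:330,230:310]; save('w2c',cv2.resize(cr,None,fx=6,fy=6,interpolation=cv2.INTER_CUBIC))
for u in [(264,283)]+[r['xy'] for r in place_of('selector_grip','wrist')[:1]]:
  for z in (.068,.077):
    p=ray(c,u,z); print(u,z,p, 'shift tool', Rt.inv().apply(np.r_[p[:2],.069]-s['eef_pos']))
E
```

```text
(264, 283) 0.068 [0.625  0.2013 0.068 ] shift tool [-0.083  -0.0214  0.1344]
(264, 283) 0.077 [0.6219 0.1976 0.077 ] shift tool [-0.0782 -0.0207  0.1344]
[265.0, 278.7] 0.068 [0.6214 0.1977 0.068 ] shift tool [-0.078  -0.0202  0.1344]
[265.0, 278.7] 0.077 [0.6184 0.1941 0.077 ] shift tool [-0.0734 -0.0196  0.1344]
```

View pics/w2c.png

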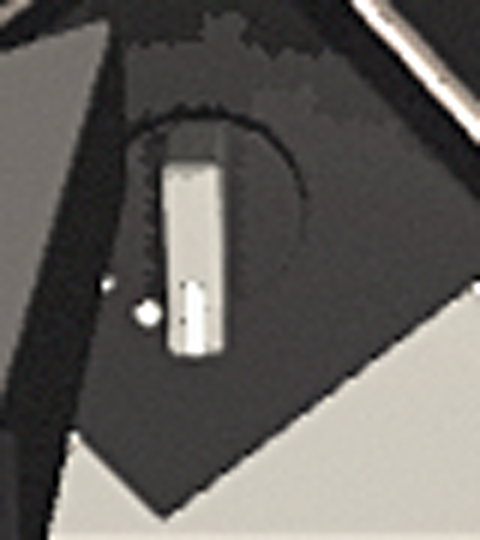

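```bash
python3 -m pendant '0 0 0 -3.9 -1.1 0 3;0 0 0 -7.8 -2.2 0 3;0 0 0 -7.8 -2.2 3 3;0 0 0 -7.8 -2.2 6 3;0 0 0 -7.8 -2.2 9 3;0 0 0 -7.8 -2.2 11 3;0 0 0 -7.8 -2.2 12.5 3;0 0 0 -7.8 -2.2 13.3 3;0 0 0 -7.8 -2.2 13.3 3;0 0 0 -7.8 -2.2 13.3 3'
python3 -m pendant '0 0 0 0 0 0 0.8;0 0 0 0 0 0 0.8;0 0 0 0 0 0 0.8;0 0 0 0 0 0 0.8;0 0 0 0 0 0 0.8;0 0 0 0 0 0 0.8' 15
```

```text
time: 6.52
eef_pos: [0.6231, 0.1974, 0.0708]
eef_rot: [0.0, -0.48, 0.877, -0.0]
ft_force: [0.3, -0.1, -0.2]
finger_gap: 0.0301
grasp_force: 0.0
time: 7.02
eef_pos: [0.6235, 0.1971, 0.0713]
eef_rot: [0.001, -0.48, 0.877, -0.0]
ft_force: [1.0, -0.3, 2.2]
finger_gap: 0.0101
grasp_force: 15.0
```

```bash
python3 -m pendant '0 0 0.11 0 0 0 0.8;0 0 0.22 0 0 0 0.8;0 0 0.33 0 0 0 0.8;0 0 0.44 0 0 0 0.8;0 0 0.55 0 0 0 0.8;0 0 0.66 0 0 0 0.8;0 0 0.77 0 0 0 0.8;0 0 0.88 0 0 0 0.8;0 0 0.99 0 0 0 0.8;0 0 1.1 0 0 0 0.8;0 0 1.21 0 0 0 0.8;0 0 1.31 0 0 0 0.8'
python3 -m pendant '0 0 0 0 0 0 0.8;0 0 0 0 0 0 0.8;0 0 0 0 0 0 2.5;0 0 0 0 0 0 2.5;0 0 0 0 0 0 2.5;0 0 0 0 0 -4 3;0 0 0 0 0 -7 3;0 0 0 0 0 -10 3;0 0 0 0 0 -13 3;0 0 0 0 0 -13 3;0 0 0 0 0 -13 3;0 0 0 0 0 -13 3'
python3 - <<'E'
from h import *
np.set_printoptions(precision=4,suppress=True)
s=read_state(); f=grab_frame('wrist'); g=grab_frame('top')
a=cv2.resize(f['color'][200:340,190:370],(540,420),interpolation=cv2.INTER_CUBIC)
print(s['joint_positions'])
save('w3',a)
E
```

```text
time: 8.02
eef_pos: [0.6235, 0.1974, 0.0713]
eef_rot: [0.001, 0.156, 0.988, 0.0]
ft_force: [0.3, 0.1, 2.0]
finger_gap: 0.0101
grasp_force: 15.0
time: 9.02
eef_pos: [0.6218, 0.1971, 0.1991]
eef_rot: [-0.001, 0.153, 0.988, -0.0]
ft_force: [0.6, 0.1, -0.6]
finger_gap: 0.0301
grasp_force: 0.0
[ 0.1744  0.3806  1.3497  0.0001  1.4136 -1.089 ]
```

View pics/w3.png

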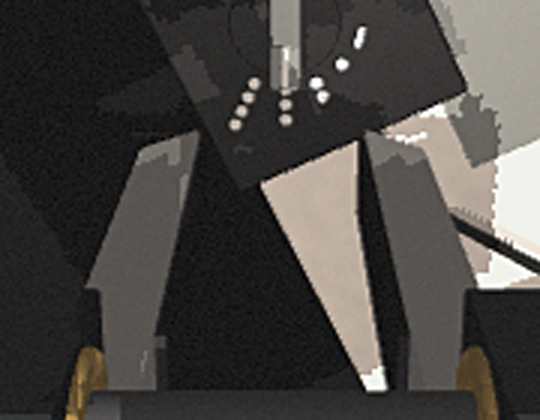

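The pointer stands on the three-dot row, with four dots to its left and two to its right. Now I go over to the rack.

```bash
python3 -m pendant '0 0 0 0 -41.5 0 3;0 0 0 0 -41.5 0 3;0 0 0 0 -41.5 0 3;0 0 0 0 -41.5 0 3;0 0 0 0 -41.5 0 3;0 0 0 0 -41.5 0 3;0 0 0 0 -41.5 0 3;0 0 0 0 -41.5 0 3;0 0 0 0 -41.5 0 3;0 0 0 0 -41.5 0 3;0 0 0 0 -41.5 0 3;0 0 0 0 -41.5 0 3'
cat > b.py <<'E'
from h import *
import sys
np.set_printoptions(precision=4,suppress=True)
s=read_state(); f=grab_frame('wrist'); c=cam(f,s); save(sys.argv[1],f['color'])
q=s['eef_rot']; Rt=R.from_quat([q[1],q[2],q[3],q[0]]); x=Rt.as_matrix()[:,0]
print(s['eef_pos'],'yaw',np.arctan2(x[1],x[0]))
for k,z in [('slide',.006),('slide_label',.021),('rack',0)]:
    for r in place_of(k,'wrist')[:5]: print(k,round(r['p'],2),np.array(r['xy']),ray(c,r['xy'],z))
E
python3 b.py w4
```

```text
time: 10.12
eef_pos: [0.4953, -0.1996, 0.1985]
eef_rot: [-0.002, 0.156, 0.988, 0.001]
ft_force: [0.4, 0.6, 0.1]
finger_gap: 0.0298
grasp_force: 0.0
[ 0.4953 -0.1996  0.1985] yaw 2.8292708468523164
slide 0.85 [129.7  87.1] [ 0.3337 -0.3201  0.006 ]
slide 0.74 [267.4 198.2] [ 0.4934 -0.2194  0.006 ]
slide 0.68 [190.  191.8] [ 0.4586 -0.3022  0.006 ]
slide 0.55 [229.1 199.8] [ 0.4814 -0.2625  0.006 ]
slide 0.55 [274.1 294.3] [ 0.614  -0.2512  0.006 ]
slide_label 0.94 [228.5 177.7] [ 0.4555 -0.2509  0.021 ]
slide_label 0.9 [295.4 300.3] [ 0.6218 -0.226   0.021 ]
slide_label 0.73 [95.5 73.2] [ 0.3147 -0.3414  0.021 ]
rack 0.83 [229.  196.7] [ 0.4788 -0.2627  0.    ]
```

View pics/w4.png

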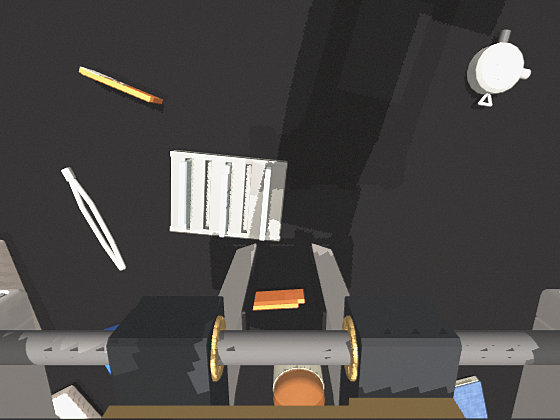

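The rack is at px (229,197), with slides at columns ~187, 228 and 267. I crop it to see which end is frosted.

```bash
python3 -c "
import cv2
a=cv2.imread('pics/w4.png')[145:245,165:295]; cv2.imwrite('pics/w4c.png',cv2.resize(a,(780,600),interpolation=cv2.INTER_CUBIC))"
```

```text
(no output)
```

View pics/w4c.png

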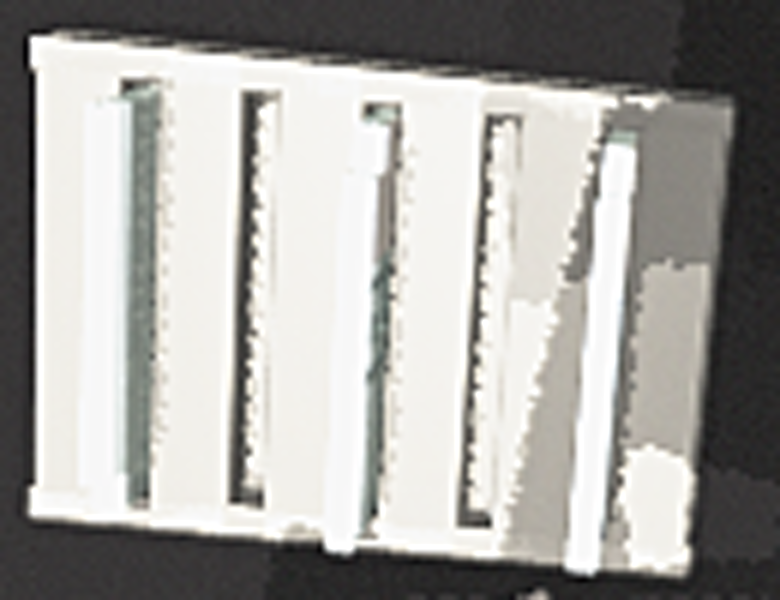

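The notch and greyish label are at the upper end of the middle slide (375,140), so the clear end is the lower one (340,545). The frosted end lies along tool +x, as the networks said.

```bash
cat > g.py <<'E'
from h import *
np.set_printoptions(precision=4,suppress=True)
s=read_state(); f=grab_frame('wrist'); c=cam(f,s)
q=s['eef_rot']; Rt=R.from_quat([q[1],q[2],q[3],q[0]])
px=lambda u:(165+u[0]/6,145+u[1]/6)
A=ray(c,px((341,545)),.04); B=ray(c,px((372,178)),.04); d=B-A
print('len',np.linalg.norm(d),'yaw',np.arctan2(d[1],d[0]))
C=[ray(c,px(u),.04) for u in [(105,490),(108,100),(582,565),(620,140)]]
print(C, [np.arctan2(*(C[i+1]-C[i])[1::-1]) for i in (0,2)])
u=d/np.linalg.norm(d); print('centre',A+.038*u, 'grip',A+.011*u)
g=A+.011*u; g[2]=.033
print('tool shift',Rt.inv().apply(g-s['eef_pos']))
E
python3 g.py
```

```text
len 0.06770161150702812 yaw 2.7052437333144774
[array([ 0.4912, -0.3105,  0.04  ]), array([ 0.4264, -0.2834,  0.04  ]), array([ 0.5308, -0.2329,  0.04  ]), array([ 0.4593, -0.202 ,  0.04  ])] [np.float64(2.744771512270861), np.float64(2.733642489878579)]
centre [ 0.4795 -0.2575  0.04  ] grip [ 0.504  -0.2689  0.04  ]
tool shift [-0.0287 -0.0669  0.1665]
```

```bash
python3 -m pendant '0 0 0.05 -1.5 -3.2 0 3;0 0 0.094 -3 -6.5 0 3;0 0 0.094 -3 -6.5 3 3;0 0 0.094 -3 -6.5 6 3;0 0 0.094 -3 -6.5 9 3;0 0 0.094 -3 -6.5 10 3;0 0 0.094 -3 -6.5 10 3;0 0 0.094 -3 -6.5 10 3'
python3 b.py w5; python3 -c "
import cv2
a=cv2.imread('pics/w5.png')[130:330,150:410]; cv2.imwrite('pics/w5c.png',cv2.resize(a,(780,600),interpolation=cv2.INTER_CUBIC))"
```

```text
time: 11.03
eef_pos: [0.5064, -0.2685, 0.1007]
eef_rot: [-0.0, 0.199, 0.98, 0.0]
ft_force: [-0.4, -0.3, 1.0]
finger_gap: 0.03
grasp_force: 0.0
[ 0.5064 -0.2685  0.1007] yaw 2.7414128643131135
slide 0.85 [222.1 176.5] [ 0.4532 -0.3026  0.006 ]
slide 0.68 [278.4 187. ] [ 0.4797 -0.2628  0.006 ]
slide 0.58 [327.9 180.2] [ 0.4906 -0.2223  0.006 ]
slide 0.57 [131.3  37.7] [ 0.3325 -0.3196  0.006 ]
slide_label 0.81 [83.1 18.8] [ 0.3148 -0.34    0.021 ]
slide_label 0.73 [279.3 153.5] [ 0.4533 -0.2505  0.021 ]
rack 0.55 [279.5 181.4] [ 0.4766 -0.2605  0.    ]
```

View pics/w5c.png

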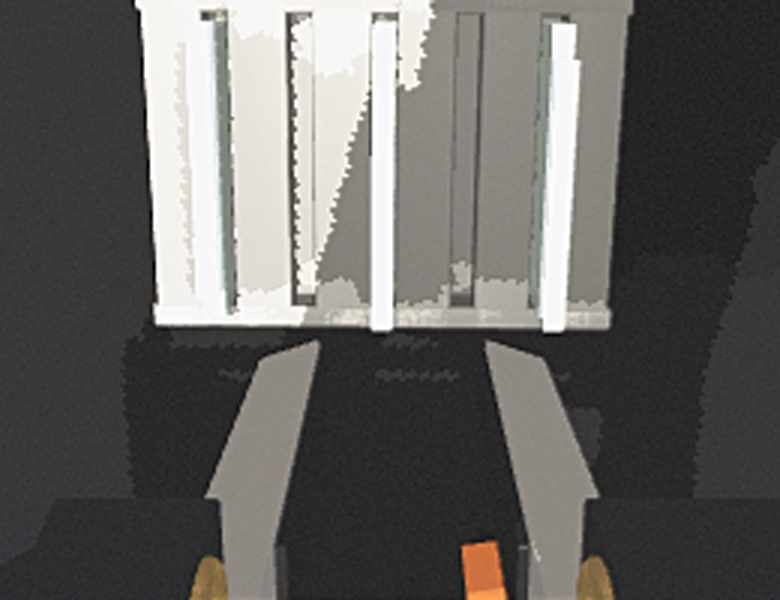

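The middle slide's top edge is straight along image column 277. Its clear end is at px (277,240), aligned with the jaws.

```bash
python3 - <<'E'
from h import *
np.set_printoptions(precision=4,suppress=True)
s=read_state(); f=grab_frame('wrist'); c=cam(f,s); print(f['cx'])
q=s['eef_rot']; Rt=R.from_quat([q[1],q[2],q[3],q[0]])
for u in [(382,328),(384,22)]:
    p=ray(c,(150+u[0]/3,130+u[1]/3),.04); print(p,'tool',Rt.inv().apply(p-s['eef_pos']))
E
```

```text
283.6537356307849
[ 0.5134 -0.2788  0.04  ] tool [-0.0085 -0.0057  0.063 ]
[ 0.4427 -0.2478  0.04  ] tool [ 0.0687 -0.0048  0.0626]
```

```bash
python3 -m pendant '0 0 0 0.2 -0.55 0 2.6;0 0 0 0.2 -0.55 2 2.6;0 0 0 0.2 -0.55 4 2.6;0 0 0 0.2 -0.55 5.5 2.6;0 0 0 0.2 -0.55 6.5 2.6;0 0 0 0.2 -0.55 7 2.6;0 0 0 0.2 -0.55 7 2.6;0 0 0 0.2 -0.55 7 2.6'
python3 -m pendant '0 0 0 0 0 0 0.3;0 0 0 0 0 0 0.3;0 0 0 0 0 0 0.3;0 0 0 0 0 0 0.3;0 0 0 0 0 0 0.3;0 0 0 0 0 0 0.3' 10
```

```text
time: 11.95
eef_pos: [0.5023, -0.274, 0.031]
eef_rot: [0.0, 0.2, 0.98, -0.0]
ft_force: [-0.1, -0.7, 0.6]
finger_gap: 0.0258
grasp_force: 0.0
time: 12.45
eef_pos: [0.5026, -0.2735, 0.0311]
eef_rot: [0.001, 0.2, 0.98, 0.0]
ft_force: [1.9, 2.3, 2.5]
finger_gap: 0.0048
grasp_force: 10.0
```

```bash
python3 -m pendant '0 0 0 0 0 0 0.3;0 0 0 0 0 0 0.3;0 0 0 0 0 -1 0.3;0 0 0 0 0 -2 0.3;0 0 0 0 0 -4 0.3;0 0 0 0 0 -7 0.3;0 0 0 0 0 -10 0.3;0 0 0 0 0 -14 0.3;0 0 0 0 0 -17 0.3;0 0 0 0 0 -20 0.3;0 0 0 0 0 -20 0.3;0 0 0 0 0 -20 0.3' 25
cat > t.py <<'E'
from h import *
np.set_printoptions(precision=4,suppress=True)
yaw=.133; S=np.array([.700,.272,0]); Rs=R.from_euler('z',yaw).as_matrix()
a=np.radians(35)
cz=Rs@[-np.cos(a),0,-np.sin(a)]; cx=Rs@[-np.sin(a),0,np.cos(a)]; cy=Rs@[0,1,0]
lens=S+Rs@[.025,0,.235]
lab=lens+.12*cz
org=lab-.026*cy+.003*cz-.015*cx
tcp=org-.0275*cy+.025*cx      # TCP in slide frame (-27.5,0,25)
M=np.c_[cy,-cz,-cx]           # tool x=slide x, y=-slide y, z=-slide z
s=read_state(); q=s['eef_rot']; Rt=R.from_quat([q[1],q[2],q[3],q[0]])
rel=Rt.inv()*R.from_matrix(M)
print('now',s['eef_pos'],s['joint_positions'],'gap',s['finger_gap'],'det',np.linalg.det(M)); print('target',tcp,'lens',lens,'label',lab)
print('rotvec',rel.as_rotvec(),'shift cm',100*Rt.inv().apply(tcp-s['eef_pos']))
E
python3 t.py
```

```text
time: 13.45
eef_pos: [0.5027, -0.2749, 0.2337]
eef_rot: [0.002, 0.2, 0.98, -0.002]
ft_force: [-0.6, -0.0, -1.2]
finger_gap: 0.0047
grasp_force: 25.0
now [ 0.5027 -0.2749  0.2337] [-0.6508  0.1832  1.527  -0.0012  1.4256 -1.8196] gap 0.004692993948367506 det 1.0
target [0.6263 0.2082 0.1726] lens [0.7248 0.2753 0.235 ] label [0.6273 0.2623 0.1662]
rotvec [-0.5541 -0.3101  1.0042] shift cm [ 7.5498 49.3131  5.9346]
```

```bash
python3 -m pendant '-0.554 -0.31 1.004 20.5 41.6 -1.6 0.3;-0.554 -0.31 1.004 20.5 41.6 -1.6 0.3;-0.554 -0.31 1.004 20.5 41.6 -1.6 0.3;-0.554 -0.31 1.004 20.5 41.6 -1.6 0.3;-0.554 -0.31 1.004 20.5 41.6 -1.6 0.3;-0.554 -0.31 1.004 20.5 41.6 -1.6 0.3;-0.554 -0.31 1.004 20.5 41.6 -1.6 0.3;-0.554 -0.31 1.004 20.5 41.6 -1.6 0.3;-0.554 -0.31 1.004 20.5 41.6 -1.6 0.3;-0.554 -0.31 1.004 20.5 41.6 -1.6 0.3;-0.554 -0.31 1.004 20.5 41.6 -1.6 0.3;-0.554 -0.31 1.004 20.5 41.6 -1.6 0.3'
python3 t.py
```

```text
time: 14.45
eef_pos: [0.4746, 0.1682, 0.2419]
eef_rot: [0.194, 0.63, 0.718, 0.224]
ft_force: [1.2, -0.6, -0.8]
finger_gap: 0.0044
grasp_force: 25.0
now [0.4746 0.1682 0.2419] [ 0.1884 -0.3648  2.134  -0.0423  0.7714  0.079 ] gap 0.004385818316707681 det 1.0
target [0.6263 0.2082 0.1726] lens [0.7248 0.2753 0.235 ] label [0.6273 0.2623 0.1662]
rotvec [-0.0088 -0.0019 -0.003 ] shift cm [ 1.9466  8.8983 14.5261]
```

```bash
python3 -m pendant '0 0 0 0.3 1.5 2.4 0.3;0 0 0 0.6 3 4.8 0.3;0 0 0 1 4.5 7.3 0.3;0 0 0 1.3 6 9.7 0.3;0 0 0 1.6 7.4 12 0.3;0 0 0 1.8 8.2 13.4 0.3;0 0 0 1.9 8.8 14.4 0.3;0 0 0 1.9 8.8 14.4 0.3;0 0 0 1.9 8.8 14.4 0.3;0 0 0 1.9 8.8 14.4 0.3;0 0 0 1.9 8.8 14.4 0.3'
python3 t.py; python3 - <<'E'
from h import *
np.set_printoptions(precision=4,suppress=True)
P={'label':[.6273,.2623,.1662],'lens':[.7248,.2753,.235]}
yaw=.133; Rs=R.from_euler('z',yaw).as_matrix(); S=np.array([.7,.272,0])
for n in ['side','top']:
    f=grab_frame(n); c=cam(f)
    print(n,{k:proj(c,v)[0] for k,v in P.items()})
    for k in ['slide_label','camera','slide']: print(k,[(round(r['p'],2),r['xy']) for r in place_of(k,n)[:5]])
    im=f['color'].copy()
    if n=='side':
        a=im[60:220,220:420]; k=3.75
        a=cv2.resize(a,(750,600),interpolation=cv2.INTER_CUBIC)
        B=[S+Rs@np.array(p) for p in [[-.125,-.11,.016],[-.125,.11,.016],[.125,-.11,.016],[.125,.11,.016]]]+list(P.values())
        for p in proj(c,B): cv2.circle(a,tuple(int(v) for v in (p-[220,60])*k),3,(255,0,0),-1)
        save('s2',a)
E
```

```text
time: 15.37
eef_pos: [0.6268, 0.2077, 0.1767]
eef_rot: [0.195, 0.629, 0.718, 0.225]
ft_force: [-1.3, -0.9, -0.0]
finger_gap: 0.0047
grasp_force: 25.0
now [0.6268 0.2077 0.1767] [ 0.2092  0.0998  1.8779 -0.0745  0.5614  0.1269] gap 0.004657988168421581 det 1.0
target [0.6263 0.2082 0.1726] lens [0.7248 0.2753 0.235 ] label [0.6273 0.2623 0.1662]
rotvec [-0.006  -0.0037 -0.0011] shift cm [ 0.0531 -0.2649  0.3108]
side {'label': array([289.0051, 144.54  ]), 'lens': array([319.518 , 119.4532])}
slide_label [(0.85, [188.0, 359.1]), (0.67, [323.7, 296.6]), (0.5, [292.4, 143.8])]
camera [(0.72, [319.6, 117.9])]
slide [(0.67, [198.2, 352.8]), (0.66, [322.6, 309.7]), (0.62, [259.9, 334.9]), (0.57, [271.4, 309.6]), (0.55, [294.1, 150.6])]
top {'label': array([161.7737, 182.276 ]), 'lens': array([150.2328, 142.4439])}
slide_label [(0.49, [192.6, 188.0]), (0.47, [333.1, 187.5]), (0.46, [369.5, 287.0])]
camera [(0.94, [150.9, 143.9])]
slide [(0.61, [363.1, 283.1]), (0.6, [338.4, 188.5]), (0.53, [355.9, 237.4]), (0.39, [333.5, 228.6])]
```

View pics/s2.png

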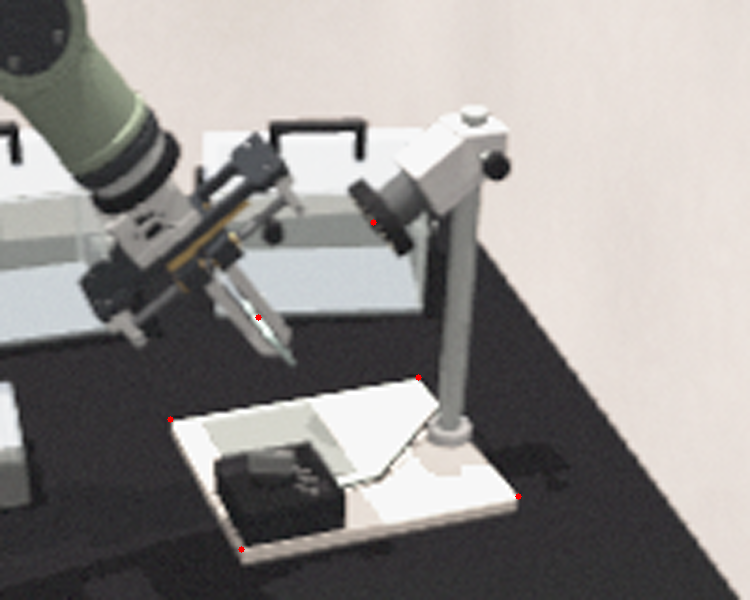

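The side view shows the predicted stand corners and lens point (373,222) on the real ones. The slide is in the jaws at (258,318), parallel to the ring light and clear of everything. I let it settle, check once more and hand in.

```bash
python3 -m pendant '0 0 0 0 -0.1 0.2 0.3;0 0 0 0 -0.1 0.2 0.3;0 0 0 0 -0.1 0.2 0.3;0 0 0 0 -0.1 0.2 0.3;0 0 0 0 -0.1 0.2 0.3;0 0 0 0 -0.1 0.2 0.3;0 0 0 0 -0.1 0.2 0.3;0 0 0 0 -0.1 0.2 0.3' && python3 t.py && python3 -c "
from workcell import job; print(job.sign_off())"
```

```text
time: 16.43
eef_pos: [0.6281, 0.208, 0.1748]
eef_rot: [0.195, 0.629, 0.718, 0.226]
ft_force: [0.5, -0.2, -0.7]
finger_gap: 0.0045
grasp_force: 25.0
now [0.6281 0.208  0.1748] [ 0.2092  0.1049  1.8771 -0.0748  0.5562  0.1276] gap 0.004500395666377959 det 1.0
target [0.6263 0.2082 0.1726] lens [0.7248 0.2753 0.235 ] label [0.6273 0.2623 0.1662]
rotvec [-0.0051 -0.0039 -0.0014] shift cm [ 0.0382 -0.2686  0.0787]
the job is handed in; nothing more can be done
None
```

I handed the job in at about 16.4 s, with the selector on three dots and the middle slide held by its clear end, its label facing the lens at about 12 cm; sign-off returned no verdict.

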